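# Set the slant of a copy stand

### The arm

A 6-joint arm with a two-finger parallel gripper is mounted at the origin on a cart in front of the work surface, level with it; the furniture and walls round the work are solid. World frame = base frame: x ahead of the robot, y to its left, z up, the work surface at z = 0. Lengths are in mm, angles in rad, forces in N, time in s.
With the tool pointing down it reaches from about 350 to 875 mm from the base axis. Payload 4.2 kg.
Tool frame: the origin (TCP) lies between the finger pads; the fingertips stand 11 mm ahead of it and the grasp point (between the pads) lies 8 mm behind it; z points along the fingers, y is the direction in which the jaws open and shut (so a half turn about z gives the same grasp; the last joint's range is limited). The gripper opens to 85 mm and grips with 20 to 120 N. Pads are 22 mm wide; open, the fingers measure 114 mm over their backs; the gripper's body (76 mm by 85 mm) begins 54 mm behind the grasp point. The pads swing forward as they close: fully open they stand 13 mm farther back than shut.
Start: joints at [-1.054, 0.385, 0.008, 0, -1.194, -0.259], TCP at [159.363, -604.32, 242.312] pointing down, gripper open.
Joint ranges: [-3.14, 3.14], [-1.21, 2.06], [-1.07, 1.41], [-3.16, 2.05], [-2.99, -0.16], [-3.1, 3.1]. Speed limits (rad/s): [2.79, 2.79, 3.14, 3.14, 3.14, 3.14].

### API

Orientations are given as a unit quaternion [x, y, z, w].
In Python, from bench import * gives the robot as it stands.
- The arm moves only by the tool servo_tool, never from a script. Its argument "rows" is a list of rows, each a list of 7 numbers: the opening, from 0 (shut) to 1 (fully open), then the shift along the tool's x, y, z in cm, then the turn, a rotation vector about the tool's x, y, z in degrees. A call has 1 to 12 rows; each row shifts and turns the commanded pose from where the row before left it, along the tool's axes as they then stand; what a row does not reach is not made up. A row lasts 1/10 s, in which the tool goes at most 50 mm and 8.59 degrees, less where a joint would pass 70% of its speed; a pose out of reach is approached as far as the arm can. A call is refused whole if a number of a shift passes 5 or a number of a turn 8.59, either way. A call with a gripper value outside its range is refused whole. The fingers move at their own pace and stop on an object; the grip force is fixed at half the most. Time passes only in rows, so rows that do not move let the fingers close. It gives the time, the measured TCP pose, the force and the opening at its end, in the units of the state.
- read_state(): the state, without advancing time (a new reading comes with each control period).
- get_image(name): name is "scene" or "top"; returns a dict with "image" (480x640x3 uint8, red, green, blue), "mtx" (3x3 intrinsics, pixels), "k1" (the pictures are not rectified: a ray, as slopes to the right and down, at radius r is drawn at 1 + k1 r^2 times it, then the intrinsics apply), "extrinsics" (4x4, takes a point from camera to world coordinates). Camera axes: x right, y up, looking along -z (the intrinsics and any distortion apply to the point x, -y, -z); pixel columns grow to the right and rows downward; lengths in mm; the calibration is good to about 2 mm. A picture is of the moment at which its call begins. There is no depth.
- job_done(): hands the job in, once; it reports no verdict.
The state is a dict: "clock": time; "joints": joint angles; "joint_vel": joint speeds; "joint_efforts": joint torques, N m; "position": TCP position; "ee_rot": TCP orientation; "contact_force": force on the tool from outside, world axes, zero at the start; "wrist_torque": the same for the moment, N m; "gripper_width": finger opening in mm.
Only numpy, scipy, OpenCV 4.12 (cv2) and the standard library are available. Lean on these libraries where they do the work, as an engineer would, in place of code of your own. Each camera call takes 0.05 s, during which the arm holds its last target. There are 200 camera calls.

### The job

The black board of the copy stand is standing too upright. Tip it back about its hinge until it has the same slant as the orange pointer at its left side, and let go so that it stays there. Leave the pointer where it is set and do not disturb the label roll and the two jars beside the stand.

Things in the scene. Friction and masses are not known exactly. Their poses are not given: they have to be found in the camera images.
- stand: Grey base plate of the copy stand, 170 x 215 x 13 mm, fixed to the desk. Origin on the desk below the middle of the hinge; x points to the stand's rear (the way the board tips), y to its left, z up. The plate reaches 37 mm before and 133 mm behind the hinge axis, which is parallel to y, 36 mm above the origin. At y = +107 mm a thin steel arc of 100 mm radius stands up behind the hinge.
- board (a joint): Lean of the black board in rad: 0 = upright, growing as its top tips to the rear (stand's +x), up to 1.4. The hinge is stiff and stays where it is left in every position; 3 to 7 N square to the board near its top edge moves it.
- board_top (a point): Middle of the board's top edge, 180 mm from the hinge axis; its z axis points from hinge to top edge, x out of the rear face. The board is black, 186 mm wide (y), 7 mm thick, in the plane through the hinge axis, with bright trims down both sides; a ledge sticks 36 mm out of its front face, 10 to 24 mm from the hinge axis.
- pointer (a joint): Lean of the orange pointer in rad, measured like the board's (0 = upright, growing to the rear): the slant wanted for the board. It is held by friction and can be pushed out of place.
- pointer_tip (a point): Outer end of the orange pointer, a straight bar 7 x 4 x 165 mm, pivoted on the board's hinge axis 116 mm left of the stand's middle (21 mm clear of the board's edge), with a slide block where it crosses the steel arc. The point's z axis points from pivot to tip.
- roll: White roll of labels, 76 mm across, 58 mm tall, standing loose on the desk to the right of the stand. Origin at the centre of its underside.
- red_jar: Jar with a red lid, 61 mm across, 72 mm tall, loose on the desk to the left of the stand, before or behind the other jar. Origin at the centre of its underside.
- blue_jar: Jar with a blue lid, 61 mm across, 72 mm tall, loose on the desk to the left of the stand, before or behind the other jar. Origin at the centre of its underside.

How it is judged:
By the outcome, as a careful person would: the job done as asked, in the order asked, and still so for the second after the job is handed in, with the robot touching nothing.
It also fails if it takes over 32 s, if anything falls off the work surface, if the arm or the gripper's body presses on something with over 40 N, if the wrist force passes 120 N, or if a joint passes its speed limit or range.

## Working session

There is one attempt and no reset: what is moved stays moved. The work goes in short steps, Python scripts to look and compute and a tool call to move; the robot and the scene stay as the last step left them, time stands still between calls to the robot, and variables do not carry over. Pictures are saved under pics/ and viewed, about 8 in all and at most 12, crops included, and the job is handed in when it is done.

Besides the shell and the picture viewer there is one more tool, called as name([rows], argument=value, ...), one row to a line, values as JSON. servo_tool: Moves the arm, as the interface text tells. Its arguments: {"type":"object","properties":{"rows":{"type":"array","items":{"type":"array","items":{"type":"number"}}}},"required":["rows"]}

```bash
mkdir -p pics
python3 - <<'E'
from bench import *
import cv2,numpy as np
print(read_state())
for n in("scene","top"):
    g=get_image(n); cv2.imwrite(f"pics/{n}0.png",g["image"][:,:,::-1]); print(n,g["mtx"],g["k1"],np.round(g["extrinsics"],3).tolist())
E
```

```text
{'clock': 0.0, 'joints': array([-1.05440483e+00,  3.85579429e-01,  6.58396404e-03, -5.00861843e-04,
       -1.19399019e+00, -2.58622457e-01]), 'joint_vel': array([ 0.00180925,  0.00202864, -0.00089754,  0.00072383, -0.0010503 ,
       -0.00082536]), 'joint_efforts': array([-2.77625850e-04, -3.92285728e+01,  1.88398200e+01,  4.18623358e+00,
       -4.66725411e-03, -9.69663176e-07]), 'position': array([ 159.2108533 , -603.78742934,  241.19109142]), 'ee_rot': array([-1.28436277e-01,  9.91717132e-01,  1.10145475e-03, -1.98150529e-04]), 'contact_force': array([ 0.19191709, -0.39014896, -0.20141667]), 'wrist_torque': array([ 0.01378557, -0.00841711, -0.02871343]), 'gripper_width': 85.82274364246122}
scene [[521.38139482   0.         318.36836152]
 [  0.         521.38139482 243.64925686]
 [  0.           0.           1.        ]] -0.04221307228328802 [[-0.862, 0.302, -0.408, 85.522], [-0.507, -0.492, 0.708, 838.832], [0.013, 0.817, 0.577, 794.565], [0.0, 0.0, 0.0, 1.0]]
top [[487.36471967   0.         330.72691473]
 [  0.         487.36471967 245.23752123]
 [  0.           0.           1.        ]] -0.031424567301970255 [[0.028, 0.998, -0.062, 481.479], [-1.0, 0.028, -0.002, 12.57], [-0.0, 0.062, 0.998, 1212.822], [0.0, 0.0, 0.0, 1.0]]
```

View pics/scene0.png

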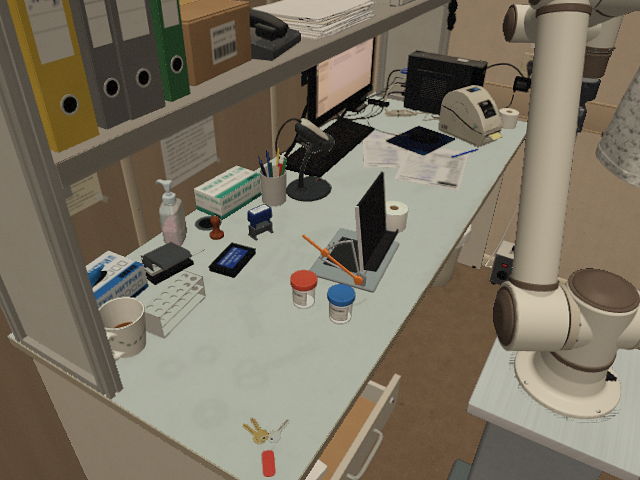

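View pics/top0.png

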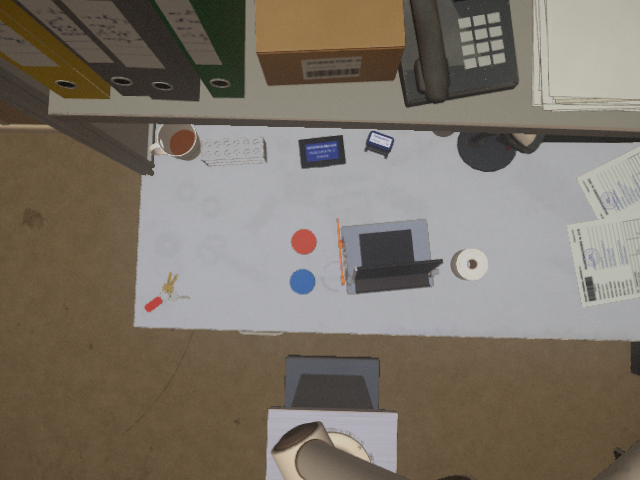

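The stand is at about (385,255) in the top view, with the pointer to its left at (342,250). The jars are at (303,242) and (303,281), and the roll at (471,264). I'll zoom in on both views.

Run:
```python
import cv2,numpy as np
a=cv2.imread("pics/top0.png")[205:305,325:455]; b=cv2.imread("pics/scene0.png")[165:295,290:420]
a=cv2.resize(a,None,fx=6,fy=6,interpolation=cv2.INTER_CUBIC)[:600]
cv2.imwrite("pics/topc.png",a)
b=cv2.resize(b,None,fx=4.6,fy=4.6,interpolation=cv2.INTER_CUBIC); cv2.imwrite("pics/scenec.png",b)
```

```text
(no output)
```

View pics/topc.png

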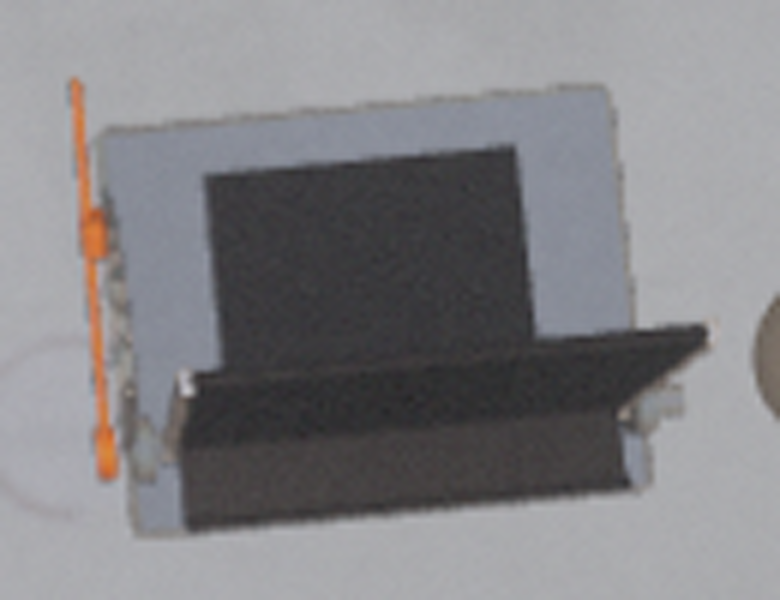

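View pics/scenec.png

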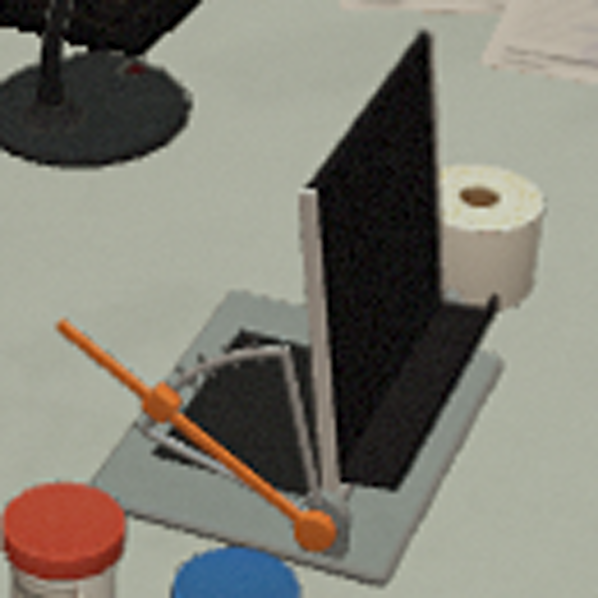

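The top crop shows plate corners near (103,130), (607,87), (650,487) and (135,535). The pointer tip is at (75,80) and its pivot at (107,460). In the scene crop the tip is at (62,323), the pivot at (316,530), and the board's upper left corner at (305,190). Next I'll cast rays through these.

```bash
cat > h.py <<'E'
import cv2,numpy as np
from bench import *
def ray(g,p):
    K=g["mtx"]; d=np.array([g["k1"],0,0,0,0.])
    x,y=cv2.undistortPoints(np.array([[p]],float),K,d)[0,0]
    E=g["extrinsics"]; v=E[:3,:3]@[x,-y,-1]; return E[:3,3],v/np.linalg.norm(v)
def onplane(r,n,c): o,v=r; return o+v*((c-n@o)/(n@v))
Z=np.array([0,0,1.])
def tri(rs):
    A=sum(np.eye(3)-np.outer(v,v) for o,v in rs); b=sum((np.eye(3)-np.outer(v,v))@o for o,v in rs); return np.linalg.solve(A,b)
def pix(c,f,o): return (np.array(c)+.5)/f-.5+o
def stand(T):   # 4 plate corners in order RL,RR,FR,FL -> origin, yaw
    M=np.array([[133,107.5],[133,-107.5],[-37,-107.5],[-37,107.5]]); P=np.array(T)[:,:2]
    a=M-M.mean(0); b=P-P.mean(0); yaw=np.arctan2((a[:,0]*b[:,1]-a[:,1]*b[:,0]).sum(),(a*b).sum())
    R=np.array([[np.cos(yaw),-np.sin(yaw)],[np.sin(yaw),np.cos(yaw)]]); o=P.mean(0)-R@M.mean(0)
    return o,yaw,R,(P-o)@R-M
E
cat > a.py <<'E'
from h import *
G={n:get_image(n) for n in("scene","top")}
t=lambda c:ray(G["top"],pix(c,6,[325,205])); s=lambda c:ray(G["scene"],pix(c,4.6,[290,165]))
Ct=[onplane(t(c),Z,13) for c in[(103,130),(607,87),(650,487),(135,535)]]
Cs=[onplane(s(c),Z,13) for c in[(92,483),(232,292),(503,358),(385,580)]]
for C in(Ct,Cs):
    o,y,R,res=stand(C); print(o.round(1),y.round(4),res.round(1).tolist())
o=(stand(Ct)[0]+stand(Cs)[0])/2; y=(stand(Ct)[1]+stand(Cs)[1])/2; print("use",o,y)
X=np.array([np.cos(y),np.sin(y),0]);Y=np.array([-np.sin(y),np.cos(y),0]);O=np.array([*o,0])
S=lambda p:np.array([X@(p-O),Y@(p-O),p[2]])
for nm,yy,cs in(("ptr",116,[(316,530),(62,323)]),("board",93,[(322,495),(305,190)])):
    P=[S(onplane(s(c),Y,Y@O+yy)) for c in cs]; print(nm,np.round(P,1).tolist(),[np.arctan2(p[0]-q[0],p[2]-q[2]).round(3) for p,q in((P[1],P[0]),(P[1],[0,0,36]))])
for nm,a,b in(("tip",(62,325),(75,80)),("piv",(316,530),(107,460)),("bTL",(308,190),(185,375)),("bTR",(428,35),(705,328))):
    p=tri([s(a),t(b)]); print(nm,p.round(1),S(p).round(1),"lean",np.arctan2(S(p)[0],S(p)[2]-36).round(3))
for nm,c,h in(("red",(303.5,241.5),72),("blue",(302.5,281.5),72),("roll",(471,264.5),58)): 
    p=onplane(ray(G["top"],c),Z,h); print(nm,p.round(),S(p).round())
E
python3 a.py
```

```text
[ 485.5 -130. ] 0.1161 [[-1.7, -3.2], [-2.2, 2.9], [2.4, 1.7], [1.5, -1.4]]
[ 482.3 -127.8] 0.1112 [[-3.0, -8.7], [-1.0, 5.5], [3.5, 2.6], [0.5, 0.6]]
use [ 483.90686218 -128.9077548 ] 0.11366048221718289
ptr [[-1.7, 116.0, 37.9], [138.2, 116.0, 122.5]] [np.float64(1.027), np.float64(1.012)]
board [[3.9, 93.0, 41.8], [23.3, 93.0, 216.6]] [np.float64(0.111), np.float64(0.128)]
tip [610.1   1.4 120.4] [140.2 115.1 120.4] lean 1.029
piv [469.1 -15.5  36.7] [ -1.9 114.3  36.7] lean -1.223
bTL [498.7 -38.1 213.8] [ 25.   88.6 213.8] lean 0.14
bTR [ 519.3 -216.6  210.8] [ 25.2 -91.1 210.8] lean 0.143
red [559.  79.  72.] [ 98. 198.  72.]
blue [466.  78.  72.] [  5. 208.  72.]
roll [ 517. -320.   58.] [  11. -193.   58.]
```

The pointer's lean is about 1.025 rad and the board's about 0.14. I'll push the board's front face with the shut fingertips, tool pointing down, at stand y of about 0. First I turn the tool to the stand's yaw and travel to a point in front of the board.

servo_tool([
  [0,0,0,0,0,0,8.3],
  [0,-3,3.9,0,0,0,0],
  [0,-3,3.9,0,0,0,0],
  [0,-3,3.9,0,0,0,0],
  [0,-3,3.9,0,0,0,0],
  [0,-3,3.9,0,0,0,0],
  [0,-3,3.9,0,0,0,0],
  [0,-3,3.9,0,0,0,0],
  [0,-3,3.9,0,0,0,0],
  [0,-3,3.9,0,0,0,0],
  [0,-3,3.9,0,0,0,0],
  [0,-3,3.9,0,0,0,0],
])

```text
clock: 1.4
position: [439.4, -138.9, 242.6]
ee_rot: [-0.057, 0.998, -0.0, 0.0]
contact_force: [1.4, -0.7, 0.1]
gripper_width: -0.0
```

servo_tool([
  [0,0,0.5,1.4,0,0,0],
  [0,0,0,1.4,0,0,0],
  [0,0,0,1.4,0,0,0],
  [0,-1.2,0,0,0,0,0],
  [0,-1.2,0,0,0,0,0],
  [0,-1.0,0,0,0,0,0],
  [0,-0.5,0,0,0,0,0],
  [0,-0.5,0,0,0,0,0],
  [0,-0.5,0,0,0,0,0],
  [0,-0.5,0,0,0,0,0],
  [0,0,0,0,0,0,0],
])

```text
clock: 2.5
position: [492.2, -129.8, 200.2]
ee_rot: [-0.056, 0.998, -0.0, -0.0]
contact_force: [-0.4, 0.8, 0.2]
gripper_width: -0.2
```

servo_tool([
  [0,-0.6,0,0.1,0,0,0],
  [0,-0.6,0,0.1,0,0,0],
  [0,-0.6,0,0.1,0,0,0],
  [0,-0.5,0,0.1,0,0,0],
  [0,-0.6,0,0.2,0,0,0],
  [0,-0.5,0,0.2,0,0,0],
  [0,-0.5,0,0.2,0,0,0],
  [0,-0.6,0,0.2,0,0,0],
])

```text
clock: 3.3
position: [537.0, -124.5, 188.0]
ee_rot: [-0.056, 0.998, 0.0, -0.0]
contact_force: [-2.3, 1.8, 0.3]
gripper_width: -0.3
```

Run:
```python
from h import *
for n,(a,b,c,d) in dict(scene=(165,295,290,420),top=(205,305,325,455)).items():
    g=get_image(n)["image"][a:b,c:d,::-1]; cv2.imwrite(f"pics/{n}_1.png",cv2.resize(g,None,fx=3,fy=3,interpolation=cv2.INTER_CUBIC))
a=cv2.imread("pics/scene_1.png");b=cv2.imread("pics/top_1.png");b=cv2.copyMakeBorder(b,0,a.shape[0]-b.shape[0],0,0,0)
cv2.imwrite("pics/both1.png",np.hstack([a,b])); print(read_state()["position"],read_state()["contact_force"])
```

```text
[ 537.76283057 -124.6155521   187.81327578] [ 0.12637631 -0.69198921 -0.60855542]
```

View pics/both1.png

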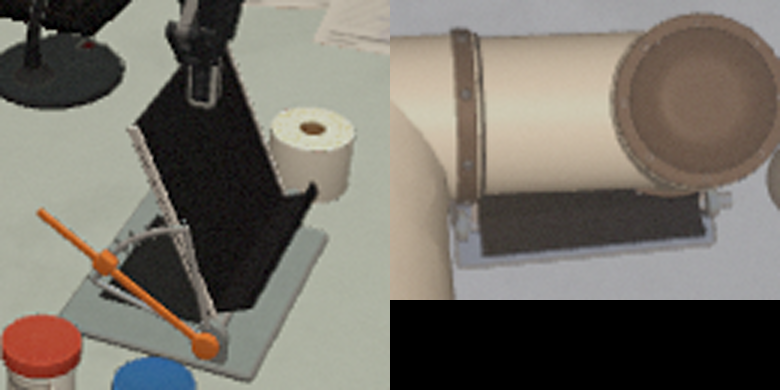

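The scene view shows the board tipping as planned, with its upper left corner at crop (133,125). The fingers are mid-board and the pointer hasn't moved. I'll continue to about 0.9 rad.

servo_tool([
  [0,-0.5,0,0.3,0,0,0],
  [0,-0.5,0,0.3,0,0,0],
  [0,-0.5,0,0.3,0,0,0],
  [0,-0.5,0,0.2,0,0,0],
  [0,-0.5,0,0.4,0,0,0],
  [0,-0.4,0,0.3,0,0,0],
  [0,-0.5,0,0.4,0,0,0],
  [0,-0.4,0,0.3,0,0,0],
  [0,-0.4,0,0.4,0,0,0],
  [0,-0.4,0,0.4,0,0,0],
  [0,-0.4,0,0.4,0,0,0],
  [0,-0.4,0,0.5,0,0,0],
])

```text
clock: 4.6
position: [591.0, -118.6, 146.1]
ee_rot: [-0.057, 0.998, -0.0, 0.0]
contact_force: [-0.8, -0.3, 3.5]
gripper_width: 0.3
```

Run:
```python
from h import *
g=get_image("scene")["image"][185:285,290:400,::-1]; cv2.imwrite("pics/s2.png",cv2.resize(g,None,fx=6,fy=6,interpolation=cv2.INTER_CUBIC))
s=read_state(); print(s["position"],s["contact_force"])
```

```text
[ 590.9727427  -118.52812327  145.01923694] [-0.26733143  0.31224636  0.80293466]
```

View pics/s2.png

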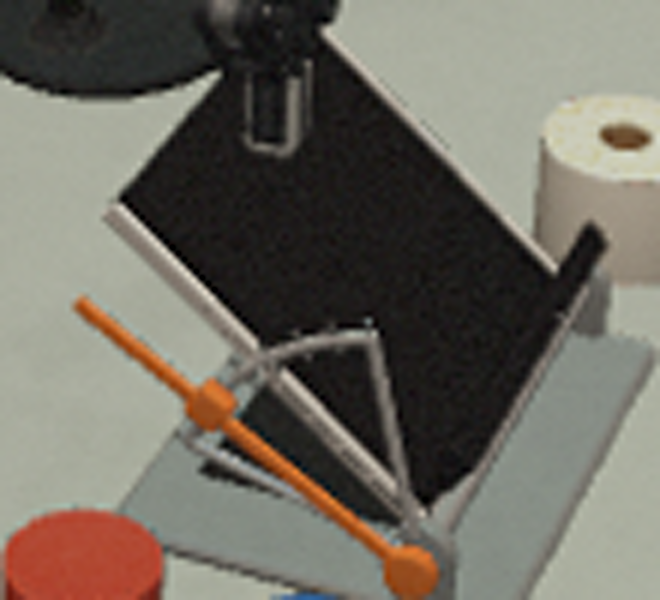

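The board's upper left corner is at (112,212) and the trim's lower end near (400,505). The pointer runs from (80,302) to (410,570) and is still steeper in lean than the board. I'll compute both leans.

```bash
cat > b.py <<'E'
from h import *
y=0.1137;O=np.array([483.9,-128.9,0]);X=np.array([np.cos(y),np.sin(y),0]);Y=np.array([-np.sin(y),np.cos(y),0])
S=lambda p:np.array([X@(p-O),Y@(p-O),p[2]])
def leans(items,f,o,g):
    for nm,yy,cs in items:
        P=[S(onplane(ray(g,pix(c,f,o)),Y,Y@O+yy)) for c in cs]
        print(nm,np.round(P,1).tolist(),"lean",np.arctan2(P[1][0]-P[0][0],P[1][2]-P[0][2]).round(3),"from hinge",np.arctan2(P[1][0],P[1][2]-36).round(3),"len",np.hypot(P[1][0]-P[0][0],P[1][2]-P[0][2]).round(1))
def ptrfit(g):
    im=cv2.cvtColor(g["image"],cv2.COLOR_RGB2HSV); m=cv2.inRange(im,(8,150,120),(18,255,255)); m[:180]=0;m[300:]=0;m[:,:295]=0;m[:,370:]=0
    v,u=np.nonzero(m)
    vx,vy,x0,y0=cv2.fitLine(np.c_[u,v].astype(np.float32),cv2.DIST_HUBER,0,.01,.01).ravel()
    L=[(np.array([x0,y0])+np.array([vx,vy])*t) for t in(25,-25)]
    if L[0][0]<L[1][0]:L=L[::-1]
    P=[S(onplane(ray(g,c),Y,Y@O+116)) for c in L]
    print("ptr fit",len(u),"lean",np.arctan2(P[1][0]-P[0][0],P[1][2]-P[0][2]).round(3))
E
python3 - <<'E'
from b import *
g=get_image("scene"); ptrfit(g)
leans([("ptr",116,[(410,570),(80,302)]),("board",93,[(400,505),(112,213)])],6,[290,185],g)
E
```

```text
ptr fit 259 lean 1.03
ptr [[-0.7, 116.0, 38.3], [138.6, 116.0, 122.1]] lean 1.029 from hinge 1.015 len 162.6
board [[12.7, 93.0, 49.1], [135.9, 93.0, 149.8]] lean 0.886 from hinge 0.874 len 159.1
```

servo_tool([
  [0,-0.3,0,0.3,0,0,0],
  [0,-0.3,0,0.3,0,0,0],
  [0,-0.2,0,0.3,0,0,0],
  [0,-0.2,0,0.3,0,0,0],
  [0,0,0,0,0,0,0],
])

```text
clock: 5.2
position: [600.5, -117.5, 133.6]
ee_rot: [-0.056, 0.998, -0.0, -0.0]
contact_force: [-0.1, 0.0, 0.4]
gripper_width: 0.0
```

Run:
```python
from b import *
G=get_image("scene"); ptrfit(G)
g=G["image"][185:285,290:400,::-1]; cv2.imwrite("pics/s3.png",cv2.resize(g,None,fx=6,fy=6,interpolation=cv2.INTER_CUBIC))
s=read_state(); print(s["position"],s["contact_force"])
```

```text
ptr fit 258 lean 1.03
[ 601.03953312 -117.51046754  134.11213669] [0.83297438 0.2444893  0.49246239]
```

View pics/s3.png

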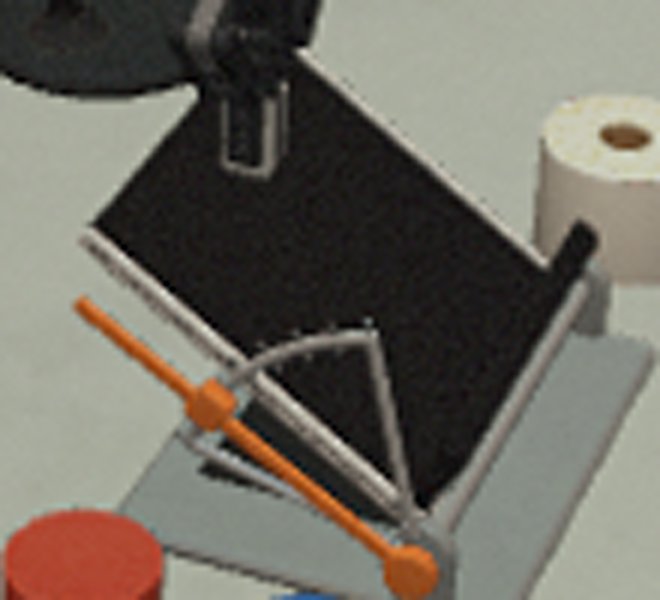

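Run:
```python
from b import *
G=get_image("scene"); g=G["image"].astype(int)
leans([("ptr",116,[(410,570),(80,302)]),("board",93,[(403,510),(88,236)])],6,[290,185],G)
# bright trim: per column, intensity-weighted row near the expected line
L=[]
big=cv2.resize(G["image"][185:285,290:400],None,fx=6,fy=6,interpolation=cv2.INTER_CUBIC).min(axis=2).astype(float)
for u in list(range(110,220,6))+list(range(290,390,6)):
    c=236+(u-88)*274/315; v=np.arange(int(c-16),int(c+16)); w=big[v,u]; up=v[np.argmax(np.diff(w))]; L.append((u,up))
L=np.array(L,np.float32); vx,vy,x0,y0=cv2.fitLine(L,cv2.DIST_HUBER,0,.01,.01).ravel()
f=lambda u:(u,y0+(u-x0)*vy/vx); print("slope",vy/vx,f(110),f(380),np.abs(L[:,1]-(y0+(L[:,0]-x0)*vy/vx)).round(1))
leans([("trim front edge",88,[f(380),f(110)])],6,[290,185],G)
```

```text
ptr [[-0.7, 116.0, 38.3], [138.6, 116.0, 122.1]] lean 1.029 from hinge 1.015 len 162.6
board [[11.3, 93.0, 47.1], [146.1, 93.0, 136.5]] lean 0.985 from hinge 0.968 len 161.7
slope 0.8629055 (110, np.float32(240.33524)) (380, np.float32(473.3197)) [1.3 0.5 0.3 1.1 0.  0.2 0.6 1.6 0.8 0.1 0.9 0.3 0.5 0.4 0.8 0.  0.2 0.6
 0.5 0.7 0.2 0.  0.2 0.4 1.5 0.3 1.1 0.1 0.7 0.4 0.4 0.2 0.  0.1 0.3 0.5]
trim front edge [[23.4, 88.0, 57.7], [139.0, 88.0, 133.5]] lean 0.99 from hinge 0.959 len 138.3
```

Board 0.987 against pointer 1.03, so about 0.043 rad is left, roughly 6.5 mm at the contact.

servo_tool([
  [0,-0.1,0,0.2,0,0,0],
  [0,-0.1,0,0.2,0,0,0],
  [0,-0.1,0,0.15,0,0,0],
  [0,0,0,0,0,0,0],
  [0,0,0,0,0,0,0],
])

```text
clock: 5.8
position: [603.1, -117.2, 128.6]
ee_rot: [-0.056, 0.998, 0.0, -0.0]
contact_force: [0.4, -0.6, 0.7]
gripper_width: 0.0
```

```bash
cat > c.py <<'E'
from b import *
def trim(G):
    big=cv2.resize(G["image"][185:285,290:400],None,fx=6,fy=6,interpolation=cv2.INTER_CUBIC).min(axis=2).astype(float)
    a,b=(88,236),(403,510)
    for k in range(3):
        L=[]
        for u in list(range(110,220,6))+list(range(290,390,6)):
            c=a[1]+(u-a[0])*(b[1]-a[1])/(b[0]-a[0]); v=np.arange(int(c-16),int(c+16)); w=big[v,u]; L.append((u,v[np.argmax(np.diff(w))]))
        L=np.array(L,np.float32); vx,vy,x0,y0=cv2.fitLine(L,cv2.DIST_HUBER,0,.01,.01).ravel()
        f=lambda u:(u,y0+(u-x0)*vy/vx); a,b=f(88),f(403)
    print("res",np.abs(L[:,1]-(y0+(L[:,0]-x0)*vy/vx)).mean()); leans([("trim",88,[f(380),f(110)])],6,[290,185],G)
G=get_image("scene"); ptrfit(G); trim(G)
s=read_state(); print(s["clock"],s["position"],s["contact_force"])
E
python3 c.py
```

```text
ptr fit 259 lean 1.03
res 0.57550645
trim [[23.3, 88.0, 56.6], [139.0, 88.0, 126.2]] lean 1.029 from hinge 0.995 len 135.0
5.85 [ 603.02168878 -117.18376559  128.4807516 ] [0.39366953 0.30028369 0.67687085]
```

The two leans now agree, at 1.029 and 1.030. I'll back off along the board's normal and clear the view for the last check.

servo_tool([
  [0,0.5,0,-0.9,0,0,0],
  [0,1,0,-1.8,0,0,0],
  [0,1,0,-3,0,0,0],
  [0,1,0,-3,0,0,0],
  [0,3,-2,-2,0,0,0],
  [0,3,-3,0,0,0,0],
  [0,3,-3.9,0,0,0,0],
  [0,3,-3.9,0,0,0,0],
  [0,3,-3.9,0,0,0,0],
  [0,3,-3.9,0,0,0,0],
  [0,3,-3.9,0,0,0,0],
  [0,3,-3.9,0,0,0,0],
])

```text
clock: 7.05
position: [360.3, -431.5, 236.4]
ee_rot: [-0.057, 0.998, -0.0, 0.0]
contact_force: [0.5, -0.1, -0.9]
gripper_width: 0.2
```

servo_tool([
  [0,1,-4.5,0,0,0,0],
  [0,1,-4.5,0,0,0,0],
  [0,1,-4.5,0,0,0,0],
  [0,0,0,0,0,0,0],
  [0,0,0,0,0,0,0],
])

```text
clock: 7.55
position: [346.5, -568.2, 234.9]
ee_rot: [-0.055, 0.998, 0.001, -0.001]
contact_force: [-0.7, 0.2, -0.0]
gripper_width: -0.1
```

```bash
python3 c.py
python3 - <<'E'
from b import *
s=get_image("scene")["image"][185:285,290:400,::-1]; t=get_image("top")["image"][200:300,280:490,::-1]
a=cv2.resize(s,None,fx=3,fy=3,interpolation=cv2.INTER_CUBIC);b=cv2.resize(t,None,fx=2.2,fy=2.2,interpolation=cv2.INTER_CUBIC)
b=cv2.copyMakeBorder(b,0,300-b.shape[0],0,0,0); cv2.imwrite("pics/fin.png",np.hstack([a,b]))
E
```

```text
ptr fit 259 lean 1.03
res 0.56903756
trim [[23.3, 88.0, 56.6], [139.0, 88.0, 126.0]] lean 1.031 from hinge 0.996 len 134.9
7.6 [ 346.91593216 -567.40206294  235.52287183] [0.2905248  0.28050435 0.05388166]
```

View pics/fin.png

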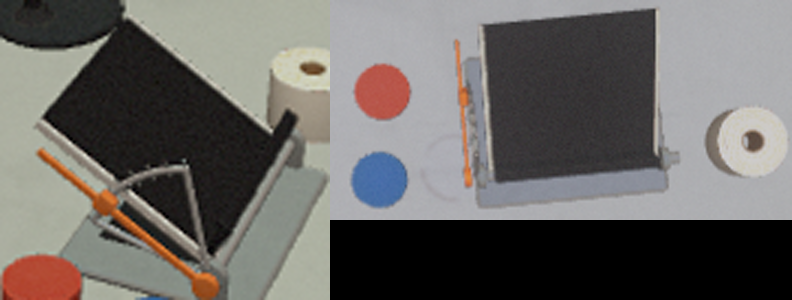

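The view is clear. The board's trim runs parallel to the pointer, and the jars and the roll are where they were. I'll hand the job in.

```bash
python3 -c "
from bench import *
print(job_done())"
```

```text
the job is handed in; nothing more can be done
None
```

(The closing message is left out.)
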